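# Seat a spark plug in the bench tester and hold the sprung test switch on

### The arm

A 6-joint arm with a two-finger parallel gripper is mounted at the origin on a cart in front of the work surface, level with it; the furniture and walls round the work are solid. World frame = base frame: x ahead of the robot, y to its left, z up, the work surface at z = 0. Lengths are in m, angles in degrees, forces in N, time in s.
With the tool pointing down it reaches from about 0.4 to 0.925 m from the base axis. Payload 12.5 kg.
Tool frame: the origin (TCP) lies on the centre line of the jaws, within the pads' length; the fingertips stand 17 mm ahead of it and the grasp point (between the pads) lies 2 mm behind it (ctrl.tcp_to_tips is the distance from the TCP to the fingertips, in m); z points along the fingers, y is the line along which they close (so a half turn about z gives the same grasp; the last joint's range is limited). The gripper opens to 95 mm and grips with 3 to 60 N. Pads are 20 mm wide; open, the fingers measure 119 mm over their backs; the gripper's body (75 mm by 180 mm) begins 59 mm behind the grasp point.
Start: joints at [-72.055, 28.126, 89.318, -0, 62.55, -6.05], TCP at [0.254, -0.571, 0.232] pointing down, gripper open.
Joint ranges: [-177.58, 177.58], [-47.91, 125.51], [2.72, 160], [-65.01, 245.01], [3.68, 167.84], [-153.87, 153.87]. Speed limits (degrees/s): [127.2, 127.2, 159.86, 180, 180, 180].

### API

Orientations are given as [roll, pitch, yaw] about the fixed x, y, z axes, in that order (R = Rz(yaw) Ry(pitch) Rx(roll)).
In Python, from cell import sensors, cams, ctrl gives the robot as it stands. The module is installed in compiled form; this text tells all that it offers.
- The arm moves only by the tool pendant, called after "Request:" as name([rows], argument=value, ...), one row to a line, values as JSON. Schema: {"type":"object","properties":{"rows":{"type":"array","items":{"type":"array","items":{"type":"number"},"minItems":7,"maxItems":7},"minItems":1,"maxItems":20},"only":{"type":"string"},"quiet":{"type":"boolean"},"lines":{"type":"string"}},"required":["rows"],"additionalProperties":false}. rows is a list of rows, 1 to 20 of them, each of 7 numbers: a rotation vector rx, ry, rz in a scale on which 1.0 is 45 degrees, then dx, dy, dz in shares of the most that a row can go, 1 being 50 mm, then the opening from 0.0 (shut) to 1.0 (fully open); each row shifts and turns the commanded pose from where the row before left it, along the tool's axes as they then stand; what a row does not reach is not made up. A row lasts 1/10 s, in which the tool goes at most 0.05 m and 8.59 degrees, less where a joint would pass 70% of its speed; a pose out of reach is approached as far as the arm can. The fingers move at their own pace and stop on an object; the grip force is fixed at half the most. Time passes only in rows, so rows that do not move let the fingers close. The tool returns the time, the measured TCP pose, the force, the opening and the grip force at its end. only (a regular expression) keeps the lines of the reply that match it, lines (a string "A,B") keeps lines A to B, and quiet returns only ok. A shift or turn number past 1, either way, is cut back to 1. Input that does not fit is refused with a message, and nothing moves.
- sensors.get_obs(): the state, without advancing time (a new reading comes with each control period).
- cams.grab_frame(name): name is "scene" or "top"; returns a dict with "img" (384x512x3 uint8, red, green, blue), "vfov" (degrees; the focal length in pixels is half the picture's height over the tangent of half this angle, whatever the lens; pixels are square), "cx", "cy" (the principal point, pixels), "dist" ([k1, k2, p1, p2, k3] as OpenCV has them; the pictures are not rectified), "rvec" (rotation vector, rad) and "tvec" (3), from world to camera coordinates, as OpenCV has them. Camera axes: x right, y down, z forward; pixel columns grow to the right and rows downward; lengths in m; the calibration is good to about 2 mm. A picture is of the moment at which its call begins. There is no depth.
- ctrl.job_done(): hands the job in; it is judged then, once.
The state is a dict: "time": time; "q": joint angles; "joint_velocities": joint speeds; "tau": joint torques, N m; "eef_pos": TCP position; "eef_rot": TCP orientation; "wrist_force": force on the tool from outside, world axes, zero at the start; "wrist_torque": the same for the moment, N m; "grip_width": opening from 0.0 (shut) to 1.0 (fully open); "finger_force": force on a finger pad.
Only numpy, scipy, OpenCV 4.12 (cv2) and the standard library are available. Lean on these libraries where they do the work, as an engineer would, in place of code of your own. Each camera call takes 0.05 s, during which the arm holds its last target. There are 200 camera calls.

### The job

Test the spark plug that stands in the drilled wooden block: lift it out by its white porcelain with a light grip (it cracks if gripped with more than about 25 N), lower it nose-down into the port of the grey bench tester until its hex sits flat on the port, and let go of it. Only then take the tester's black bar knob and turn it clockwise, past the two positions where it clicks and stays, right round to the third, which springs back if released. Finish while still gripping the knob and holding it in that third position, the plug still seated and everything else left where it was.

Things in the scene. Friction and masses are not known exactly. Their poses are not given: they have to be found in the camera images.
- tester: Bench spark-plug tester, fixed: grey steel case 140 (x) by 220 (y) mm, aluminium top panel 78 mm above the counter; origin at the centre of its underside, z up, front with round sight glass faces its -x. On top: left front (-25, +65 mm) the steel boss with the plug port; right front (-25, -65 mm) the black bar knob; at the back a flat gauge, lamp and fuse cap, under 12 mm tall.
- port (a point): Centre of the mouth of the tester's plug port, 92 mm above the counter (14 mm above the panel), on the axis of the upright bore: 17 mm diameter, 40 mm deep, countersunk to 19 mm over its top 3 mm, in a flat steel rim 40 mm across. Axes as the tester, z up. The seated plug's hex rests on this rim, its threaded nose in the bore; its top then stands 144 mm above the counter.
- plug_seat (a point): Point on the spark plug's axis at the underside of its hex, which sits on a rim; x runs along the plug from nose to terminal (up while it stands). Below it a threaded nose 13.8 mm thick, 21 mm long (28 mm with the electrode). At the start the plug stands in the block, this point 40 mm above the counter. Plug 80 mm long, 30 to 60 g.
- plug_grip (a point): Point on the plug's axis 33 mm above plug_seat, in the round white porcelain: grip here with the fingertips above the hex. Measured from plug_seat: steel hex 0 to 13 mm (21 mm across flats, 24 across corners), porcelain 13 to 43 mm (18 mm thick at its foot, 13 at this point, 8 at its top), thin terminal to 52 mm. Axes as plug_seat. It cracks if the grip is over 25 N.
- plug_block: Drilled hardwood block, fixed, 136 (x) by 52 (y) by 40 mm, origin at the centre of its underside, with a row of four 16 mm holes 32 mm deep along its x axis at -48, -16, +16 and +48 mm; the plug stands in the hole at -16 mm, the other holes are empty.
- dial_grip (a point): On the axis of the tester's black bar knob (the dial), 106 mm above the counter; z up, x along the bar, away from its white-lined pointer end; turns with the knob. The bar is 46 mm long, 14 mm thick, 34 mm tall (its top 119 mm above the counter), flat on both sides, on a round skirt 40 mm across that reaches 86 mm. Grip it across its 14 mm. The port's axis is 130 mm to its left.
- dial (a joint): Angle of the bar knob, rad, growing clockwise seen from above: 0 = off (bar's x 0.6 rad left of the tester's x), clicks at about 0.40 and 0.82, where it stays by itself, end stop at 1.22. Beyond 0.85 a return spring of 0.09 to 0.14 N m drives it back to the second click; the third (test) position is the stretch before the stop, 1.10 to 1.22. Turning over a click takes 0.08 N m.
- carb: Small carburettor, bare metal, 69x78x74 mm, loose, stands right of the tester towards the back; origin under its centre. Leave alone.
- bearing: Sealed ball bearing, 42 mm across, 11 mm thick, loose, lies on the counter on the robot's side of the block; origin under its centre. Leave alone.
- part_box_b: Carton of a service part, 92x61x66 mm, loose, stands to the left of the tester; origin under its centre. Leave alone.

How it is judged:
By the outcome, as a careful person would: the job done as asked, in the order asked, and still so for the second after the job is handed in, while the arm keeps its last pose, push and grip.
It also fails if it takes over 58 s, if anything falls off the work surface, if the arm or the gripper's body presses on something with over 40 N, if the wrist force passes 120 N, or if a joint passes its speed limit or range.

## Working session

There is one attempt and no reset: what is moved stays moved. The work goes in short steps, Python scripts to look and compute and a tool call to move; the robot and the scene stay as the last step left them, time stands still between calls to the robot, and variables do not carry over. Pictures are saved under pics/ and viewed, at most 10 in all, crops included, and the job is handed in when it is done.

```bash
mkdir -p pics
```

Create h.py:
```python
import numpy as np, cv2
from cell import sensors, cams, ctrl
def cal(f):
    h,w=f["img"].shape[:2]; F=h/2/np.tan(np.radians(f["vfov"])/2)
    K=np.array([[F,0,f["cx"]],[0,F,f["cy"]],[0,0,1.]]); R=cv2.Rodrigues(np.array(f["rvec"],float))[0]
    return K,np.array(f["dist"],float),R,np.array(f["tvec"],float).ravel()
def ray(f,uv):
    K,d,R,t=cal(f); p=cv2.undistortPoints(np.array(uv,float).reshape(-1,1,2),K,d).reshape(-1,2)
    D=np.c_[p,np.ones(len(p))]@R; return -R.T@t, D/np.linalg.norm(D,axis=1)[:,None]
def plane(f,uv,z):
    c,D=ray(f,uv); return c+D*((z-c[2])/D[:,2])[:,None]
def tri(f1,a,f2,b):
    c1,d1=ray(f1,[a]);c2,d2=ray(f2,[b]);d1=d1[0];d2=d2[0]
    s=np.linalg.lstsq(np.c_[d1,-d2],c2-c1,rcond=None)[0]
    p,q=c1+s[0]*d1,c2+s[1]*d2; return (p+q)/2,np.linalg.norm(p-q)
def proj(f,P):
    K,d,R,t=cal(f); return cv2.projectPoints(np.array(P,float).reshape(-1,1,3),cv2.Rodrigues(R)[0],t,K,d)[0].reshape(-1,2)
def save(f,n,box=None,s=1):
    im=f["img"]
    if box: im=im[box[1]:box[3],box[0]:box[2]]
    cv2.imwrite("pics/"+n,cv2.resize(im[...,::-1],None,fx=s,fy=s,interpolation=cv2.INTER_CUBIC))
```

Run:
```python
from h import *
import pickle
F={n:cams.grab_frame(n) for n in("scene","top")}
pickle.dump(F,open("f0.pkl","wb"))
im=[F[n]["img"] for n in F]
for n in F:
    K,d,R,t=cal(F[n]);print(n,K[0,0],d,(-R.T@t).round(3),R[2].round(3))
    save(F[n],n+"0.png",s=1.5)
o=sensors.get_obs();print({k:np.round(v,4) for k,v in o.items()},ctrl.tcp_to_tips)
```

```text
scene 467.1724891145524 [-0.15016266  0.          0.          0.          0.        ] [-0.041  0.693  1.206] [ 0.429 -0.481 -0.765]
top 448.7501116240896 [-0.00630725  0.          0.          0.          0.        ] [ 0.458 -0.037  1.408] [ 0.097  0.025 -0.995]
{'time': np.float64(0.1), 'q': array([-7.20553e+01,  2.81594e+01,  8.93459e+01, -4.00000e-04,
        6.25494e+01, -6.04910e+00]), 'joint_velocities': array([-0.0181, -0.1159, -0.0123,  0.0564, -0.0272,  0.0105]), 'tau': array([ 4.90000e-03, -6.13618e+01, -2.58606e+01,  6.95000e-02,
        4.70000e-02, -1.00000e-04]), 'eef_pos': array([ 0.2541, -0.5708,  0.2311]), 'eef_rot': array([-1.799455e+02, -5.500000e-03,  2.399400e+01]), 'wrist_force': array([ 0.6634, -0.327 , -0.1465]), 'wrist_torque': array([-0.0115, -0.0277,  0.0415]), 'finger_force': np.float64(0.0), 'grip_width': np.float64(0.9992)} 0.017
```

View pics/scene0.png

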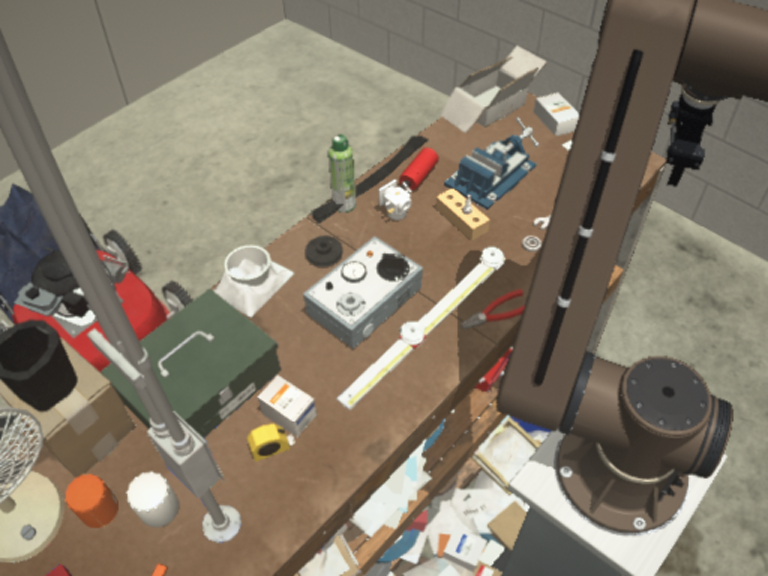

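View pics/top0.png

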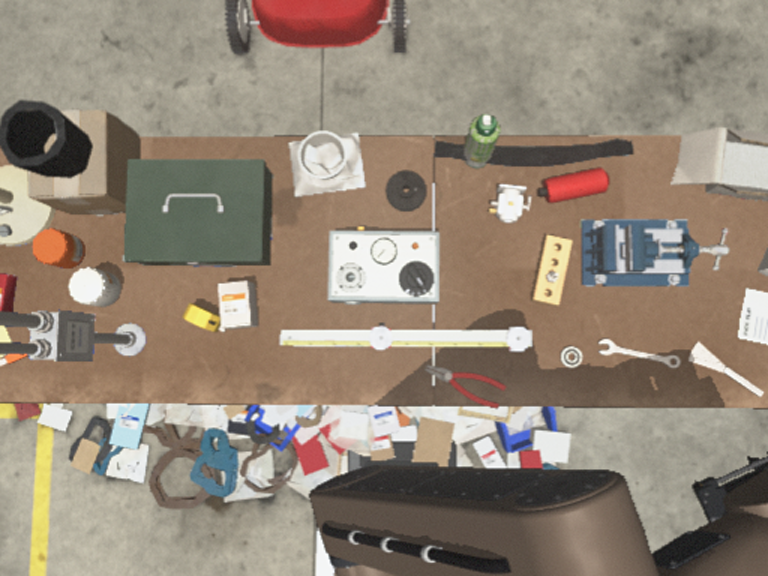

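Scene (1.5x): tester near (363,288), port (350,302), knob (393,266), block (463,212) with the plug at (466,205). Top (1.5x): port (351,277), knob (417,279), block (552,269) with the plug near (551,276). I'll zoom in on the block and the tester.

Run:
```python
from h import *
import pickle
F=pickle.load(open("f0.pkl","rb"))
def c(n,x0,y0,w,h,s): return cv2.resize(F[n]["img"][y0:y0+h,x0:x0+w,::-1],None,fx=s,fy=s,interpolation=cv2.INTER_CUBIC)
a=c("top",215,150,80,55,5);b=c("top",350,150,40,55,5)
p=c("scene",200,155,85,55*85//120+20,400/85); q=c("scene",285,120,43,45,200/43)
h=max(p.shape[0],q.shape[0]); pad=lambda i,h:cv2.copyMakeBorder(i,0,h-i.shape[0],0,0,0)
u=np.hstack([a,b]);v=np.hstack([pad(p,h),pad(q,h)])
u=cv2.resize(u,(600,275)) if u.shape[1]!=600 else u
v=v[:,:600]; print(u.shape,v.shape)
cv2.imwrite("pics/crop1.png",np.vstack([u,v]))
```

```text
(275, 600, 3) (273, 600, 3)
```

View pics/crop1.png

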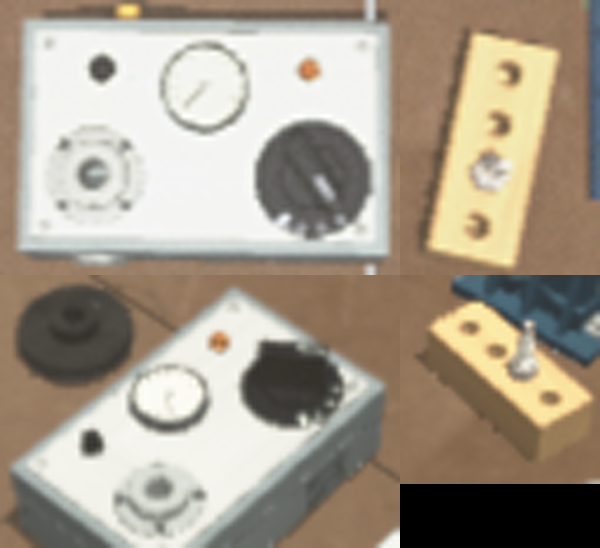

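Run:
```python
from h import *
import pickle
F=pickle.load(open("f0.pkl","rb"));T,S=F["top"],F["scene"]
def quad(f,m,box,er=1):
    x0,y0,x1,y1=box; k=np.zeros(m.shape,np.uint8); k[y0:y1,x0:x1]=m[y0:y1,x0:x1]
    n,l,st,_=cv2.connectedComponentsWithStats(k); i=1+np.argmax(st[1:,4]); k=(l==i).astype(np.uint8)
    c=max(cv2.findContours(k,cv2.RETR_EXTERNAL,cv2.CHAIN_APPROX_NONE)[0],key=cv2.contourArea)
    h=cv2.convexHull(c)
    for e in np.arange(1,12,.5):
        q=cv2.approxPolyDP(h,e,True)
        if len(q)<=4: break
    q=q.reshape(-1,2).astype(float)
    # refine: fit each edge with hull-near contour pts
    P=c.reshape(-1,2).astype(float);L=[]
    for a,b in zip(q,np.roll(q,-1,0)):
        d=(b-a)/np.linalg.norm(b-a);r=P-a;s=r@d;o=abs(r@[-d[1],d[0]])
        w=P[(o<1.6)&(s>3)&(s<np.linalg.norm(b-a)-3)]
        vx,vy,X,Y=cv2.fitLine(w.astype(np.float32),cv2.DIST_HUBER,0,.01,.01).ravel(); L.append((vx,vy,X,Y))
    out=[]
    for l1,l2 in zip(L,np.roll(L,-1,0)):
        s=np.linalg.solve(np.array([[l1[0],-l2[0]],[l1[1],-l2[1]]]),[l2[2]-l1[2],l2[3]-l1[3]]);out.append([l1[2]+s[0]*l1[0],l1[3]+s[0]*l1[1]])
    return np.array(out),st[i,4]
def hsv(f): return cv2.cvtColor(f["img"],cv2.COLOR_RGB2HSV).astype(int)
ht,hs=hsv(T),hsv(S)
for name,z,bt,bs,mt,ms in [
 ("panel",.078,(212,145,300,210),(195,150,290,235),(ht[...,1]<45)&(ht[...,2]>205),(hs[...,1]<45)&(hs[...,2]>185)),
 ("block",.04,(345,150,386,208),(285,120,330,165),(ht[...,1]>70)&(ht[...,2]>200),(hs[...,1]>60)&(hs[...,2]>205))]:
    qt,a=quad(T,mt,bt);qs,b=quad(S,ms,bs)
    print(name,a,b,"\n",qt.round(1).tolist(),"\n",qs.round(1).tolist())
    if len(qt)==4: 
        p=plane(T,qt,z)[:,:2];print("top",p.round(4).tolist(),p.mean(0).round(4),np.linalg.norm(np.roll(p,-1,0)-p,axis=1).round(4))
    if len(qs)==4:
        p2=plane(S,qs,z)[:,:2];print("scn",p2.round(4).tolist(),p2.mean(0).round(4),np.linalg.norm(np.roll(p2,-1,0)-p2,axis=1).round(4))
    if len(qt)==4 and len(qs)==4:
        for w in qt[:]:
            j=np.argmin(np.linalg.norm(p2-plane(T,[w],z)[0,:2],axis=1));x,e=tri(T,w,S,qs[j]);print("tri",x.round(4),e.round(4))
# hand-read points
ct=lambda u,v,x0,y0,s:((u+.5)/s-.5+x0,(v+.5)/s-.5+y0)
k=400/85;k2=200/43
for n,a,b in [("port",ct(93,174,215,150,5),ct(158,488-275,200,155,k)),("knob",ct(312,174,215,150,5),ct(291,382-275,200,155,k)),
  ("gauge",ct(205,87,215,150,5),ct(169,396-275,200,155,k)),("plugtip",ct(495-400,172,350,150,5),ct(530-400,323-275,285,120,k2)),
  ("hole-48",ct(477-400,226,350,150,5),ct(551-400,398-275,285,120,k2)),("hole48",ct(508-400,75,350,150,5),ct(471-400,327-275,285,120,k2))]:
    x,e=tri(T,a,S,b);print(n,np.round(a,1),np.round(b,1),x.round(4),e.round(4))
```

```text
panel 2495 1557 
 [[289.79998779296875, 156.0], [291.29998779296875, 199.0], [219.60000610351562, 199.0], [221.1999969482422, 156.0]] 
 [[266.1000061035156, 189.6999969482422], [233.89999389648438, 216.8000030517578], [204.5, 194.60000610351562], [251.0, 157.10000610351562]]
top [[0.6946, -0.0795], [0.5653, -0.084], [0.5647, 0.1294], [0.6945, 0.1266]] [0.6298 0.0231] [0.1294 0.2134 0.1298 0.2062]
scn [[0.5639, -0.0161], [0.5677, 0.1269], [0.6956, 0.125], [0.6935, -0.0894]] [0.6302 0.0366] [0.1431 0.128  0.2144 0.1489]
tri [ 0.6902 -0.0811  0.0876] 0.0065
tri [ 0.5873 -0.0744  0.0038] 0.0402
tri [0.5647 0.1291 0.0829] 0.0009
tri [0.694  0.1263 0.0805] 0.0001
block 632 317 
 [[380.8999938964844, 159.8000030517578], [372.1000061035156, 202.39999389648438], [355.5, 198.89999389648438], [364.5, 156.8000030517578]] 
 [[301.6000061035156, 125.4000015258789], [325.79998779296875, 146.1999969482422], [315.1000061035156, 151.6999969482422], [290.3999938964844, 130.0]]
top [[0.6899, -0.3599], [0.5588, -0.3306], [0.5692, -0.2807], [0.699, -0.3101]] [ 0.6292 -0.3203] [0.1343 0.0509 0.1331 0.0507]
scn [[0.6859, -0.3571], [0.5553, -0.3281], [0.5676, -0.2816], [0.7014, -0.3104]] [ 0.6276 -0.3193] [0.1338 0.0482 0.1368 0.0492]
tri [ 0.6901 -0.3617  0.0343] 0.0016
tri [ 0.5586 -0.3321  0.0349] 0.0015
tri [ 0.5685 -0.2813  0.0397] 0.0017
tri [ 0.6994 -0.3092  0.042 ] 0.0018
port [233.2 184.4] [233.2 199.9] [0.607  0.088  0.0902] 0.0005
knob [277.  184.4] [261.4 177.3] [ 0.6076 -0.0421  0.0816] 0.0022
gauge [255.6 167. ] [235.5 180.3] [0.6599 0.0222 0.0834] 0.0011
plugtip [368.6 184. ] [312.6 129.9] [ 0.6071 -0.3094  0.0996] 0.0025
hole-48 [365.  194.8] [317.1 146.1] [ 0.5815 -0.3107  0.0367] 0.0017
hole48 [371.2 164.6] [299.9 130.8] [ 0.6744 -0.3308  0.0386] 0.0016
```

Run:
```python
from h import *
import pickle
F=pickle.load(open("f0.pkl","rb"));T,S=F["top"],F["scene"]
P=[[.6124,-.3174,z] for z in (.04,.053,.073,.083,.092)]
out=[]
for f,x0,y0,w,h in((T,350,165,36,34),(S,295,122,36,34)):
    s=10;im=cv2.resize(f["img"][y0:y0+h,x0:x0+w,::-1],None,fx=s,fy=s,interpolation=cv2.INTER_CUBIC);b=im.copy()
    q=proj(f,P);print(q.round(1).tolist())
    for u,v in q: cv2.circle(b,(int((u+.5-x0)*s),int((v+.5-y0)*s)),2,(0,0,255),-1)
    out.append(np.hstack([im,b]))
a=np.vstack(out);cv2.imwrite("pics/plug.png",cv2.resize(a,(635,600)));print(a.shape)
```

```text
[[367.4, 184.9], [368.3, 184.4], [369.7, 183.6], [370.4, 183.2], [371.0, 182.9]]
[[311.1, 140.3], [311.3, 137.7], [311.8, 133.6], [312.0, 131.5], [312.2, 129.6]]
(680, 720, 3)
```

View pics/plug.png

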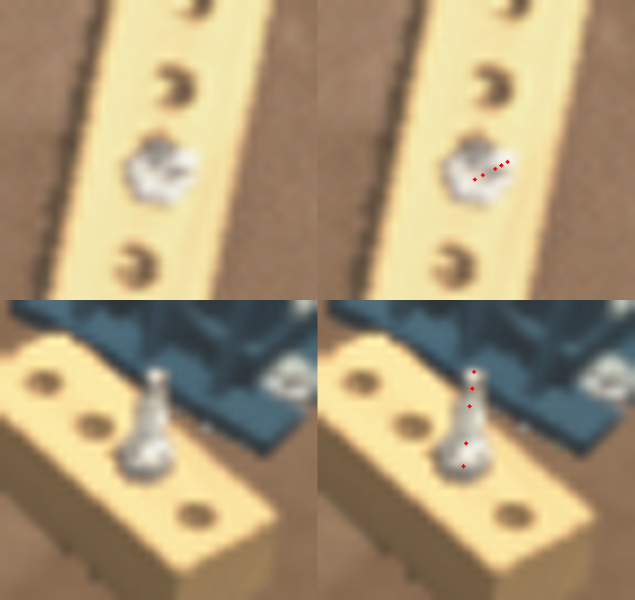

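Plug axis at (0.612, -0.317), with its tip matching 92 mm in both views. Port is at (0.607, 0.088, 0.090) and knob at (0.6075, -0.042), 130 mm apart as stated. The block's yaw is about -12°. Next I move over the plug.

The rows are not in the units I measure in: shifts go in shares of 50 mm and turns go in shares of 45 degrees. I convert before sending: 0.0359 m is 0.718, -0.0072 m is -0.144, -6.75 degrees / 45 = -0.15.

Request:
pendant([
  [0,0,0,0.718,-0.144,0,1],
  [0,0,0,0.718,-0.144,0,1],
  [0,0,0,0.718,-0.144,0,1],
  [0,0,0,0.718,-0.144,0,1],
  [0,0,0,0.718,-0.144,0,1],
  [0,0,0,0.718,-0.144,0,1],
  [0,0,0,0.718,-0.144,0,1],
  [0,0,0,0.718,-0.144,0,1],
  [0,0,0,0.718,-0.144,0,1],
  [0,0,0,0.718,-0.144,0,1],
  [0,0,0,0.718,-0.144,0,1],
  [0,0,0,0.718,-0.144,0,1],
  [0,0,-0.15,0,0,0,0.5],
  [0,0,-0.15,0,0,0,0.5],
  [0,0,-0.15,0,0,0,0.5],
  [0,0,-0.15,0,0,0,0.5],
  [0,0,-0.15,0,0,0,0.5],
  [0,0,-0.15,0,0,0,0.5],
  [0,0,-0.15,0,0,0,0.4],
  [0,0,-0.15,0,0,0,0.4],
])

```text
time: 2.1
eef_pos: [0.6125, -0.3168, 0.2312]
eef_rot: [-180.0, -0.0, 78.3]
wrist_force: [-0.5, -0.1, 0.3]
grip_width: 0.417
finger_force: 0.0
```

Request:
pendant([
  [0,0,0,0,0,0.6,0.4],
  [0,0,0,0,0,0.6,0.4],
  [0,0,0,0,0,0.6,0.4],
  [0,0,0,0,0,0.4,0.4],
  [0,0,0,0,0,0.2,0.4],
  [0,0,0,0,0,0,0.4],
])

```text
time: 2.7
eef_pos: [0.6122, -0.3166, 0.1103]
eef_rot: [-179.9, -0.0, 78.0]
wrist_force: [0.3, -0.3, 0.2]
grip_width: 0.397
finger_force: 0.0
```

Run:
```python
from h import *
S=cams.grab_frame("scene");T=cams.grab_frame("top")
a=cv2.resize(S["img"][110:170,280:340,::-1],(480,480),interpolation=cv2.INTER_CUBIC)
o=sensors.get_obs();print(np.round(o["eef_pos"],4),o["eef_rot"])
x0,y0=340,145;b=cv2.resize(T["img"][y0:y0+60,x0:x0+40,::-1],(320,480),interpolation=cv2.INTER_CUBIC)
cv2.imwrite("pics/pre.png",np.hstack([a,b]))
```

```text
[ 0.613  -0.3171  0.1125] [1.79950017e+02 2.23978625e-02 7.79963926e+01]
```

View pics/pre.png

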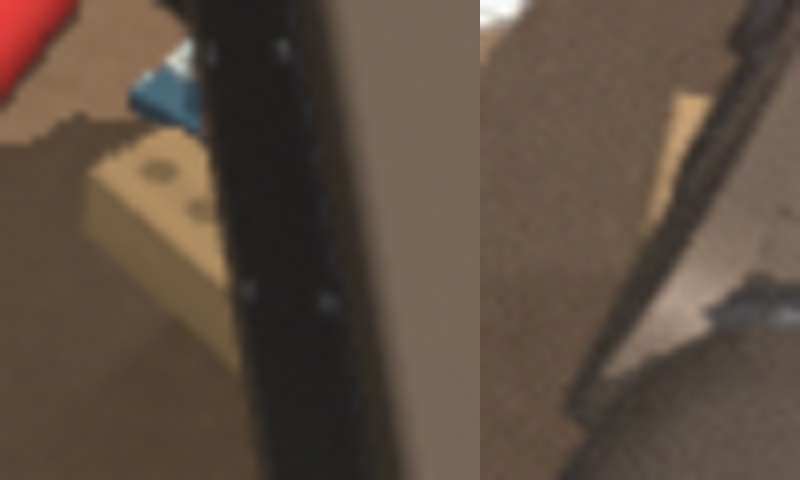

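The picture shows only the arm over the block and hides the plug, so I go on from the measurements: down to grip height, then close in small steps.

In the tool's units: 0.015 m is 0.3, 0.007 m is 0.14.

Request:
pendant([
  [0,0,0,0,0,0.3,0.4],
  [0,0,0,0,0,0.3,0.4],
  [0,0,0,0,0,0.14,0.4],
  [0,0,0,0,0,0,0.4],
  [0,0,0,0,0,0,0.3],
  [0,0,0,0,0,0,0.25],
  [0,0,0,0,0,0,0.2],
  [0,0,0,0,0,0,0.19],
  [0,0,0,0,0,0,0.18],
  [0,0,0,0,0,0,0.17],
  [0,0,0,0,0,0,0.16],
  [0,0,0,0,0,0,0.16],
])

```text
time: 4.0
eef_pos: [0.6129, -0.317, 0.0749]
eef_rot: [179.9, 0.0, 78.0]
wrist_force: [1.6, -0.2, 1.6]
grip_width: 0.16
finger_force: 12.8
```

```bash
python3 -c "
from cell import sensors
for i in range(1):o=sensors.get_obs();print(o['eef_pos'],o['wrist_force'],o['wrist_torque'],o['grip_width'],o['finger_force'])"
```

```text
[ 0.6129122  -0.31700047  0.0748972 ] [ 1.63228521 -0.16529666  1.55198458] [-0.11607841 -0.38055424 -0.01872638] 0.16046336018375748 12.75208596023731
```

Request:
pendant([
  [0,0,0,0,0,0,0.157],
  [0,0,0,0,0,0,0.157],
])

```text
time: 4.2
eef_pos: [0.6129, -0.317, 0.0749]
eef_rot: [180.0, 0.0, 78.0]
wrist_force: [3.0, -0.5, 2.8]
grip_width: 0.16
finger_force: 18.0
```

In the tool's units: -0.01 m is -0.2, -0.008 m is -0.16.

Request:
pendant([
  [0,0,0,0,0,-0.08,0.157],
  [0,0,0,0,0,-0.16,0.157],
  [0,0,0,0,0,-0.2,0.157],
  [0,0,0,0,0,-0.2,0.157],
  [0,0,0,0,0,-0.16,0.157],
  [0,0,0,0,0,0,0.157],
])

```text
time: 4.8
eef_pos: [0.6129, -0.3171, 0.1164]
eef_rot: [179.9, 0.0, 78.0]
wrist_force: [0.2, -1.2, -0.3]
grip_width: 0.159
finger_force: 17.9
```

In the tool's units: -0.03 m is -0.6, 0.022 m is 0.44.

Request:
pendant([
  [0,0,0,0,0,-0.3,0.157],
  [0,0,0,0,0,-0.6,0.157],
  [0,0,0,0,0,-0.6,0.157],
  [0,0,0,0,0,-0.3,0.157],
  [0,0,0,0.2,-0.046,0,0.157],
  [0,0,0,0.4,-0.092,0,0.157],
  [0,0,0,0.6,-0.136,0,0.157],
  [0,0,0,0.6,-0.136,0,0.157],
  [0,0,0,0.6,-0.136,0,0.157],
  [0,0,0,0.6,-0.136,0,0.157],
  [0,0,0,0.6,-0.136,0,0.157],
  [0,0,0,0.6,-0.136,0,0.157],
  [0,0,0,0.6,-0.136,0,0.157],
  [0,0,0,0.6,-0.136,0,0.157],
  [0,0,0,0.6,-0.136,0,0.157],
  [0,0,0,0.6,-0.136,0,0.157],
  [0,0,0,0.6,-0.136,0,0.157],
  [0,0,0,0.44,-0.1,0,0.157],
  [0,0,0,0.26,-0.06,0,0.157],
  [0,0,0,0,0,0,0.157],
])

```text
time: 6.8
eef_pos: [0.606, 0.0901, 0.2035]
eef_rot: [-179.9, 0.0, 78.1]
wrist_force: [0.3, 0.6, -0.2]
grip_width: 0.159
finger_force: 17.9
```

Run:
```python
from h import *
import pickle
S=cams.grab_frame("scene");T=cams.grab_frame("top");pickle.dump((S,T),open("f1.pkl","wb"))
o=sensors.get_obs();e=np.array(o["eef_pos"]);print(e.round(4),o["finger_force"])
x0,y0,w,h=200,140,60,80
a=S["img"][y0:y0+h,x0:x0+w,::-1];a=cv2.resize(a,(450,600),interpolation=cv2.INTER_CUBIC)
print(proj(S,[e,e-[0,0,.035],e-[0,0,.063],[.607,.088,.092]]).round(1).tolist())
b=T["img"][160:210,210:235+5,::-1];b=cv2.resize(b,(330,550),interpolation=cv2.INTER_CUBIC);b=cv2.copyMakeBorder(b,0,50,0,0,0)
cv2.imwrite("pics/over.png",np.hstack([a,b]))
```

```text
[0.6066 0.0881 0.204 ] 17.851187309715897
[[231.2, 175.2], [231.8, 183.2], [232.3, 189.3], [233.1, 199.5]]
```

View pics/over.png

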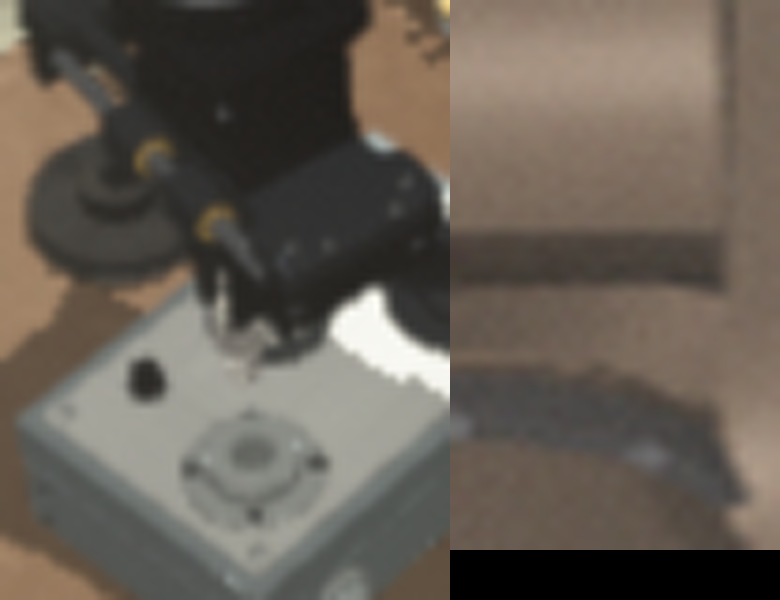

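Nose tip is near (233.0,189.9) and port mouth near (233.1,200.2) in the scene view, so they are close to aligned. I'll lower until the tip is just above the port and compare again.

In the tool's units: 0.015 m is 0.3, 0.01 m is 0.2.

Request:
pendant([
  [0,0,0,0,0,0.2,0.157],
  [0,0,0,0,0,0.3,0.157],
  [0,0,0,0,0,0.2,0.157],
  [0,0,0,0,0,0,0.157],
])

```text
time: 7.3
eef_pos: [0.6064, 0.0874, 0.1678]
eef_rot: [-179.8, 0.0, 77.9]
wrist_force: [-0.4, 0.5, -0.2]
grip_width: 0.161
finger_force: 17.9
```

Run:
```python
from h import *
S=cams.grab_frame("scene")
o=sensors.get_obs();e=np.array(o["eef_pos"]);print(e.round(4),o["finger_force"])
x0,y0,w,h=215,175,36,36
a=S["img"][y0:y0+h,x0:x0+w,::-1];a=cv2.normalize(cv2.resize(a,(576,576),interpolation=cv2.INTER_CUBIC),None,0,255,cv2.NORM_MINMAX)
for p in [e-[0,0,.034],e-[0,0,.055],e-[0,0,.063],[.607,.088,.092]]:
    u,v=proj(S,[p])[0];print(round(u,1),round(v,1));cv2.circle(a,(int((u+.5-x0)*16),int((v+.5-y0)*16)),2,(0,0,255),-1)
cv2.imwrite("pics/over2.png",a)
```

```text
[0.6069 0.0875 0.1688] 17.851658114232123
232.5 190.5
232.8 194.9
233.0 196.6
233.1 199.5
```

View pics/over2.png

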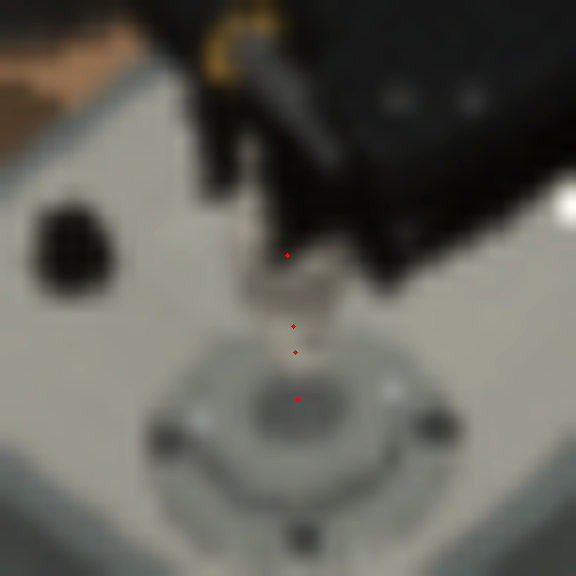

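Nose centre column 297, hex about 292, bore about 300 (16x crop): aligned within about 1 mm. Going down gently.

In the tool's units: 0.006 m is 0.12, 0.005 m is 0.1.

Request:
pendant([
  [0,0,0,0,0,0.12,0.157],
  [0,0,0,0,0,0.1,0.157],
  [0,0,0,0,0,0.08,0.157],
  [0,0,0,0,0,0.08,0.157],
  [0,0,0,0,0,0,0.157],
])

```text
time: 7.85
eef_pos: [0.6068, 0.0882, 0.15]
eef_rot: [-180.0, 0.0, 78.0]
wrist_force: [0.2, -0.4, 0.2]
grip_width: 0.159
finger_force: 17.9
```

In the tool's units: 0.004 m is 0.08.

Request:
pendant([
  [0,0,0,0,0,0.08,0.157],
  [0,0,0,0,0,0,0.157],
])

```text
time: 8.05
eef_pos: [0.6069, 0.0882, 0.1462]
eef_rot: [-180.0, 0.0, 78.0]
wrist_force: [-0.3, -0.9, -0.1]
grip_width: 0.159
finger_force: 17.9
```

In the tool's units: 0.004 m is 0.08, 0.003 m is 0.06.

Request:
pendant([
  [0,0,0,0,0,0.08,0.157],
  [0,0,0,0,0,0.06,0.157],
  [0,0,0,0,0,0,0.157],
])

```text
time: 8.35
eef_pos: [0.6069, 0.0881, 0.1391]
eef_rot: [-180.0, 0.0, 78.0]
wrist_force: [-0.3, 0.2, -1.6]
grip_width: 0.157
finger_force: 17.8
```

In the tool's units: 0.004 m is 0.08, 0.003 m is 0.06.

Request:
pendant([
  [0,0,0,0,0,0.08,0.157],
  [0,0,0,0,0,0.06,0.157],
  [0,0,0,0,0,0,0.157],
])

```text
time: 8.65
eef_pos: [0.6069, 0.0881, 0.1321]
eef_rot: [-180.0, 0.0, 78.0]
wrist_force: [0.8, 1.0, -1.0]
grip_width: 0.16
finger_force: 17.8
```

In the tool's units: 0.003 m is 0.06, 0.0015 m is 0.03.

Request:
pendant([
  [0,0,0,0,0,0.06,0.157],
  [0,0,0,0,0,0.03,0.157],
  [0,0,0,0,0,0,0.157],
])

```text
time: 8.95
eef_pos: [0.607, 0.0881, 0.1279]
eef_rot: [-180.0, 0.0, 78.0]
wrist_force: [1.0, 0.3, -0.9]
grip_width: 0.158
finger_force: 17.8
```

In the tool's units: 0.001 m is 0.02.

Request:
pendant([
  [0,0,0,0,0,0.02,0.157],
  [0,0,0,0,0,0,0.157],
])

```text
time: 9.15
eef_pos: [0.607, 0.0881, 0.1271]
eef_rot: [180.0, 0.0, 78.0]
wrist_force: [-0.2, -0.5, 0.0]
grip_width: 0.159
finger_force: 17.8
```

In the tool's units: 0.001 m is 0.02.

Request:
pendant([
  [0,0,0,0,0,0.02,0.157],
  [0,0,0,0,0,0,0.157],
])

```text
time: 9.35
eef_pos: [0.6072, 0.0881, 0.1266]
eef_rot: [180.0, 0.0, 78.0]
wrist_force: [-1.1, -0.9, 4.5]
grip_width: 0.156
finger_force: 18.2
```

Hex contact at 4.5 N with the seat height as expected. Releasing and rising.

In the tool's units: -0.03 m is -0.6, -0.02 m is -0.4.

Request:
pendant([
  [0,0,0,0,0,0,0.165],
  [0,0,0,0,0,0,0.175],
  [0,0,0,0,0,0,0.2],
  [0,0,0,0,0,0,0.3],
  [0,0,0,0,0,0,0.4],
  [0,0,0,0,0,0,0.4],
  [0,0,0,0,0,-0.2,0.4],
  [0,0,0,0,0,-0.4,0.4],
  [0,0,0,0,0,-0.6,0.4],
  [0,0,0,0,0,-0.6,0.4],
  [0,0,0,0,0,-0.4,0.4],
])

```text
time: 10.45
eef_pos: [0.6074, 0.0882, 0.2391]
eef_rot: [179.9, -0.0, 78.0]
wrist_force: [-0.5, -0.2, 1.1]
grip_width: 0.401
finger_force: 0.0
```

In the tool's units: -0.0256 m is -0.512, 0.0054 m is 0.108, 6.4 degrees / 45 = 0.1422.

Request:
pendant([
  [0,0,0,-0.508,0.108,0,0.4],
  [0,0,0,-0.508,0.108,0,0.4],
  [0,0,0,-0.508,0.108,0,0.4],
  [0,0,0,-0.508,0.108,0,0.4],
  [0,0,0,-0.512,0.108,0,0.4],
  [0,0,0.1378,0,0,0,0.4],
  [0,0,0.1378,0,0,0,0.4],
  [0,0,0.1378,0,0,0,0.4],
  [0,0,0.1378,0,0,0,0.4],
  [0,0,0.1378,0,0,0,0.4],
  [0,0,0.1378,0,0,0,0.4],
  [0,0,0.1422,0,0,0,0.4],
  [0,0,0,0,0,0,0.4],
])

```text
time: 11.75
eef_pos: [0.607, -0.0419, 0.2368]
eef_rot: [180.0, -0.0, 34.3]
wrist_force: [-0.0, 0.5, 0.7]
grip_width: 0.397
finger_force: 0.0
```

Run:
```python
from h import *
S=cams.grab_frame("scene");T=cams.grab_frame("top")
o=sensors.get_obs();print(np.round(o["eef_pos"],4))
print(proj(S,[[.607,.088,.092],[.607,.088,.144],[.607,-.042,.119]]).round(1).tolist())
a=cv2.resize(S["img"][155:220,200:285,::-1],(680,520),interpolation=cv2.INTER_CUBIC)
cv2.imwrite("pics/seated.png",a)
```

```text
[ 0.607  -0.0419  0.2366]
[[233.1, 199.5], [232.2, 188.5], [261.2, 169.5]]
```

View pics/seated.png

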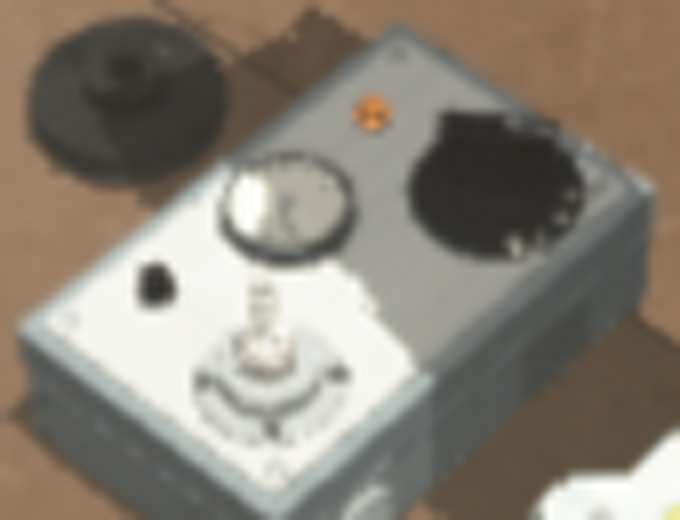

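Plug stands upright in the port (tip at (232.7,190.5), hex on the rim). Now down onto the knob.

In the tool's units: 0.03 m is 0.6, 0.02 m is 0.4.

Request:
pendant([
  [0,0,0,0,0,0.4,0.4],
  [0,0,0,0,0,0.6,0.4],
  [0,0,0,0,0,0.6,0.4],
  [0,0,0,0,0,0.4,0.4],
  [0,0,0,0,0,0.16,0.4],
  [0,0,0,0,0,0.16,0.4],
  [0,0,0,0,0,0.16,0.4],
  [0,0,0,0,0,0.1,0.4],
  [0,0,0,0,0,0,0.4],
])

```text
time: 12.75
eef_pos: [0.6069, -0.0419, 0.1069]
eef_rot: [-180.0, 0.0, 34.4]
wrist_force: [-0.1, -0.7, 0.3]
grip_width: 0.398
finger_force: 0.0
```

Now close on the bar (it has no grip limit).

Request:
pendant([
  [0,0,0,0,0,0,0.25],
  [0,0,0,0,0,0,0.18],
  [0,0,0,0,0,0,0.15],
  [0,0,0,0,0,0,0.12],
  [0,0,0,0,0,0,0.08],
  [0,0,0,0,0,0,0.08],
])

```text
time: 13.35
eef_pos: [0.6069, -0.0417, 0.1074]
eef_rot: [-180.0, -0.0, 34.4]
wrist_force: [-3.0, 3.5, 4.2]
grip_width: 0.15
finger_force: 30.0
```

In the tool's units: 4 degrees / 45 = 0.0889.

Request:
pendant([
  [0,0,0.0889,0,0,0,0.05],
  [0,0,0.0889,0,0,0,0.05],
  [0,0,0.0889,0,0,0,0.05],
  [0,0,0.0889,0,0,0,0.05],
  [0,0,0.0889,0,0,0,0.05],
  [0,0,0.0889,0,0,0,0.05],
  [0,0,0.0889,0,0,0,0.05],
  [0,0,0,0,0,0,0.05],
])

```text
time: 14.15
eef_pos: [0.6069, -0.0417, 0.1074]
eef_rot: [180.0, 0.0, 6.3]
wrist_force: [-2.4, 2.2, 4.8]
grip_width: 0.149
finger_force: 30.0
```

```bash
python3 -c "
from cell import sensors
o=sensors.get_obs();print(o['wrist_torque'],o['q'])"
```

```text
[ 0.43057115  0.539917   -0.00631374] [-1.01501280e+01  3.50541771e+01  9.85754558e+01 -3.72353775e-03
  4.63698996e+01  7.35438267e+01]
```

In the tool's units: 4 degrees / 45 = 0.0889.

Request:
pendant([
  [0,0,0.0889,0,0,0,0.05],
  [0,0,0.0889,0,0,0,0.05],
  [0,0,0.0889,0,0,0,0.05],
  [0,0,0.0889,0,0,0,0.05],
  [0,0,0.0889,0,0,0,0.05],
  [0,0,0.0889,0,0,0,0.05],
  [0,0,0.0889,0,0,0,0.05],
  [0,0,0.0889,0,0,0,0.05],
  [0,0,0.0889,0,0,0,0.05],
  [0,0,0.0556,0,0,0,0.05],
  [0,0,0,0,0,0,0.05],
])

```text
time: 15.25
eef_pos: [0.6069, -0.0418, 0.1074]
eef_rot: [180.0, -0.0, -32.1]
wrist_force: [-2.4, 1.9, 5.7]
grip_width: 0.144
finger_force: 30.0
```

```bash
python3 -c "
from cell import sensors
o=sensors.get_obs();print(o['wrist_torque'],o['q'])"
```

```text
[0.30172913 0.5664795  0.18198122] [-1.01554778e+01  3.50561964e+01  9.85761532e+01 -2.58361234e-02
  4.63721625e+01  1.11983359e+02]
```

In the tool's units: 1 degrees / 45 = 0.0222.

Request:
pendant([
  [0,0,0.0222,0,0,0,0.05],
  [0,0,0,0,0,0,0.05],
])

```text
time: 15.45
eef_pos: [0.6069, -0.0419, 0.1074]
eef_rot: [180.0, -0.0, -33.1]
wrist_force: [-3.2, 2.3, 4.9]
grip_width: 0.147
finger_force: 30.0
```

```bash
python3 -c "
from cell import sensors
o=sensors.get_obs();print(o['wrist_torque'],o['eef_rot'])"
```

```text
[0.27994111 0.54274584 0.10246478] [ 1.79980935e+02 -4.17659162e-03 -3.30627963e+01]
```

In the tool's units: 1 degrees / 45 = 0.0222.

Request:
pendant([
  [0,0,0.0222,0,0,0,0.05],
  [0,0,0,0,0,0,0.05],
  [0,0,0,0,0,0,0.05],
])

```text
time: 15.75
eef_pos: [0.6069, -0.0419, 0.1074]
eef_rot: [180.0, -0.0, -34.0]
wrist_force: [-2.3, 1.7, 5.6]
grip_width: 0.143
finger_force: 30.0
```

Run:
```python
from h import *
S=cams.grab_frame("scene");T=cams.grab_frame("top")
o=sensors.get_obs();print(o['wrist_torque'],o['eef_rot'])
a=cv2.resize(S["img"][150:220,200:290,::-1],(400,311),interpolation=cv2.INTER_CUBIC)
b=cv2.resize(T["img"][140:210,205:295,::-1],(400,311),interpolation=cv2.INTER_CUBIC)
cv2.imwrite("pics/end.png",np.hstack([a,b]))
```

```text
[0.3059914  0.52816284 0.13673711] [ 1.79982625e+02 -7.98471924e-03 -3.40314290e+01]
```

View pics/end.png

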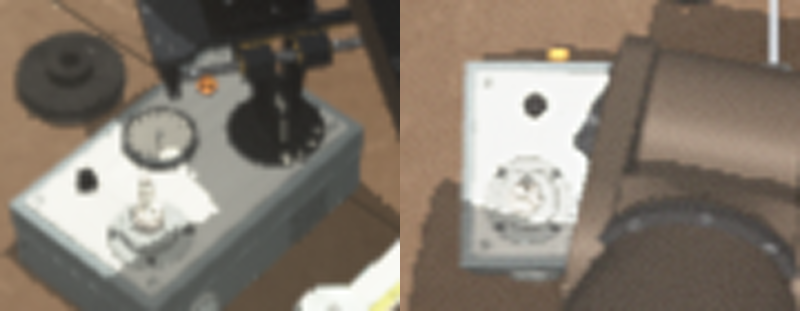

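The plug is upright in the port ((146,200) left, (527,195) right) and the jaws are on the bar. Torque of about 0.13 N m is the return spring. I'll feel for the end stop to confirm the angle.

In the tool's units: 1 degrees / 45 = 0.0222.

Request:
pendant([
  [0,0,0.0222,0,0,0,0.05],
  [0,0,0,0,0,0,0.05],
])

```text
time: 16.05
eef_pos: [0.6068, -0.0419, 0.1074]
eef_rot: [180.0, -0.0, -35.1]
wrist_force: [-3.4, 2.0, 5.8]
grip_width: 0.141
finger_force: 30.0
```

```bash
python3 -c "
from cell import sensors
o=sensors.get_obs();print(o['wrist_torque'],o['eef_rot'])"
```

```text
[0.27307836 0.58370376 0.12401729] [ 1.79978284e+02 -9.18248871e-04 -3.50629729e+01]
```

In the tool's units: 1 degrees / 45 = 0.0222.

Request:
pendant([
  [0,0,0.0222,0,0,0,0.05],
  [0,0,0,0,0,0,0.05],
])

```text
time: 16.25
eef_pos: [0.6069, -0.0419, 0.1074]
eef_rot: [180.0, -0.0, -36.1]
wrist_force: [-2.3, 2.6, 5.0]
grip_width: 0.144
finger_force: 30.0
```

```bash
python3 -c "
from cell import sensors
o=sensors.get_obs();print(o['wrist_torque'],o['eef_rot'])"
```

```text
[0.26685892 0.5009175  0.16533755] [ 1.79977895e+02 -4.86180803e-03 -3.60558700e+01]
```

In the tool's units: 1 degrees / 45 = 0.0222.

Request:
pendant([
  [0,0,0.0222,0,0,0,0.05],
  [0,0,0,0,0,0,0.05],
])

```text
time: 16.45
eef_pos: [0.6069, -0.0419, 0.1074]
eef_rot: [180.0, -0.0, -37.0]
wrist_force: [-2.9, 1.4, 5.7]
grip_width: 0.141
finger_force: 30.1
```

```bash
python3 -c "
from cell import sensors
o=sensors.get_obs();print(o['wrist_torque'],o['eef_rot'])"
```

```text
[0.32574014 0.56404165 0.60343766] [ 1.79971483e+02 -1.22503195e-02 -3.70143771e+01]
```

In the tool's units: 1 degrees / 45 = 0.0222.

Request:
pendant([
  [0,0,0.0222,0,0,0,0.05],
  [0,0,0,0,0,0,0.05],
])

```text
time: 16.65
eef_pos: [0.6069, -0.0418, 0.1074]
eef_rot: [180.0, -0.0, -38.0]
wrist_force: [-1.5, 1.3, 5.2]
grip_width: 0.148
finger_force: 30.5
```

```bash
python3 -c "
from cell import sensors
o=sensors.get_obs();print(o['wrist_torque'],o['eef_rot'])"
```

```text
[0.35948683 0.56444823 0.80497562] [ 1.79962662e+02 -1.49370980e-02 -3.79859465e+01]
```

Found the stop at a yaw of about -36.3° (dial 1.22). Backing off to about 1.18 and handing in.

In the tool's units: -2 degrees / 45 = -0.0444.

Request:
pendant([
  [0,0,-0.0444,0,0,0,0.05],
  [0,0,-0.0444,0,0,0,0.05],
  [0,0,0,0,0,0,0.05],
  [0,0,0,0,0,0,0.05],
])

```text
time: 17.05
eef_pos: [0.6069, -0.0419, 0.1074]
eef_rot: [180.0, -0.0, -34.0]
wrist_force: [-2.6, 2.3, 5.5]
grip_width: 0.144
finger_force: 30.0
```

```bash
python3 -c "
from cell import sensors,ctrl
o=sensors.get_obs();print(o['wrist_torque'],o['eef_rot'],o['finger_force']);
t=o['wrist_torque'][2]
if .05<t<.25: print(ctrl.job_done())"
```

```text
[0.28466141 0.510446   0.1574334 ] [ 1.79982135e+02 -6.86948154e-03 -3.40248536e+01] 30.007135570049286
the job is handed in; nothing more can be done
None
```

The plug is seated in the tester port and released (grip peaked at about 18 N), and I handed the job in at 17 s with the gripper holding the knob in the third position, at about 1.18 rad, just short of the stop I felt; the verdict was not shown.

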